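# Take a moisture reading on a tilted brush blank

## Task

Take the moisture probe from its dock and take a reading on the brush blank with the red dot: go in between the two hold-down bars, cover the dot completely with the sensor puck, flat on the sloping wood, and press gently until the sprung puck is about half way in, holding it still like that for two seconds. Then stand the probe upright on top of its dock, well on the middle, and let go; never press it on the other blanks and leave everything else on the bench where it is.

Things in the scene. Friction and masses are not known exactly. Their poses are not given: they have to be found in the camera images.
- probe: hand-held moisture probe, 126 mm tall, about 200 g, standing upright on its dock. Origin: centre of the flat face of its sensor puck when the puck is fully out; z runs up the probe. From z = 0 to 10 mm steel sensor puck (36 mm diameter), 10 to 36 mm round orange head (44 mm diameter), 34 to 126 mm black rectangular handle, 34 mm along its x and 26 mm along its y
- puck (a joint): travel of the sprung sensor puck into the probe's head: 0 = fully out, 0.010 m = bottomed. The spring is preloaded: 4.2 N start it moving, 7.7 N push it half way in, 11.2 N bottom it
- puck_face (a point): centre of the flat sensing face of the puck (moves with the puck)
- dock: grey round charging dock fixed to the bench, 100 mm diameter, flat top 15 mm above its origin (which is on the bench, at its centre); a 12 mm high black plug sticks out 73 mm along its x
- bed_red: tilted plywood bed, 78 mm wide, x = -92 to +154 mm, carrying the brush blank with the red dot (16 mm); red tag at its upper end. Origin: on the bed's surface beneath the dot, 85 mm above the bench; z: square out of the bed (34 degrees off vertical), through the dot; x: up the slope. Hand-cut blanks are 12 to 26 mm thick, so the wood's upper face is 12 to 26 mm along z: feel for it
- bars_red (a point): midpoint between the two steel hold-down bars (8 mm diameter) that cross the red-dot blank, at the height of their axes, 34 mm out from the bed along its z, over the dot; the bars run along the bed's y at x = -40 and +40 mm, leaving a clear gap of 72 mm. The blank's flat oval is 60 mm wide, x = -72 to +72 mm; its handle, 24 mm wide, goes on up the slope
- bed_blue: a tilted plywood bed, the same as bed_red, carrying a brush blank with a blue dot, with a tag of that colour at the upper end. Leave it alone.
- bed_yellow: a tilted plywood bed, the same as bed_red, carrying a brush blank with a yellow dot, with a tag of that colour at the upper end. Leave it alone.
- spare_blank: bystander: pale wooden brush blank lying loose on the bench, 224 mm long, 60 mm wide, 20 mm thick; origin under the middle of its oval, handle along x
- sanding_block: bystander: cork sanding block 92 x 57 x 35 mm, origin under its centre
- mug: bystander: blue mug, 80 mm diameter, 90 mm tall, origin under its centre
- glue_bottle: bystander: white glue bottle, 60 mm diameter, 170 mm tall, origin under its centre
- wax_tin: bystander: round steel jar with a brass cap, 72 mm diameter, 60 mm tall, origin under its centre
- screwdriver: bystander: screwdriver lying on the bench, along its x
Not all that is in view belongs to the job. Leave any black or green look-alike of the part that bears bed_red alone.

How it is judged:
By the outcome, as a careful person would: the job done as asked, in the order asked, and still so for the second after the job is handed in, with the robot touching nothing.
It also fails if it takes over 54 s, if anything falls off the work surface, if the arm or the gripper's body presses on something with over 40 N, if the wrist force passes 120 N, or if a joint passes its speed limit or range.

## Robot

A 7-joint arm with a two-finger parallel gripper is mounted at the origin on the work surface. World frame = base frame: x ahead of the robot, y to its left, z up, the work surface at z = 0. Lengths are in mm, angles in rad, forces in N, time in s.
With the tool pointing down it reaches from about 425 to 950 mm from the base axis. Payload 4.7 kg.
Tool frame: the origin (TCP) lies between the finger pads; the fingertips stand robot.tip_extent ahead of it and the grasp point (between the pads) lies 3 mm ahead of it (robot.tip_extent is the distance from the TCP to the fingertips, in mm); z points along the fingers, y is the line along which they close (so a half turn about z gives the same grasp; the last joint's range is limited). The gripper opens to 87 mm and grips with 3 to 60 N. Pads are 19 mm wide; open, the fingers measure 117 mm over their backs; the gripper's body (75 mm by 190 mm) begins 51 mm behind the grasp point.
Start: joints at [-1.166, 0.469, -0.049, 1.532, 0.024, 1.141, -0.082], TCP at [283.681, 612.513, 244.573] pointing down, gripper open.
Joint ranges: [-2.59, 2.59], [-0.33, 1.99], [-1.39, 1.29], [0.1, 2.45], [-1.04, 4.18], [0.21, 1.99], [-2.66, 2.66]. Speed limits (rad/s): [2.57, 2.57, 3.14, 3.14, 3.14, 3.14, 3.14].

## Interface

Orientations are given as [roll, pitch, yaw] about the fixed x, y, z axes, in that order (R = Rz(yaw) Ry(pitch) Rx(roll)).
In Python, from cell import robot, viewer, job gives the robot as it stands.
- The arm moves only by the tool apply_moves, never from a script. Its argument "commands" is a list of rows, each a list of 2 entries, a list of its own where there are three numbers: the shift along the tool's x, y, z in cm, then the turn about the tool's z in degrees. A call has 1 to 5 rows; each row is the pose to reach, as a shift and turn from the pose commanded when the call began, along the tool's axes at that moment; what a row does not reach only later rows make up. A row lasts 1/8 s, in which the tool goes at most 62.5 mm and 10.7 degrees, less where a joint would pass 70% of its speed; a pose out of reach is approached as far as the arm can. A call with a gripper value outside its range is refused whole. "fingers" is the closure, from -1 (fully open) to 1 (shut), set as the call begins (left out, the last holds). The fingers move at their own pace and stop on an object; the grip force is fixed at half the most. Time passes only in rows, so rows that repeat a pose let the fingers close. It gives the time, the measured TCP pose, the force, the opening and the grip force at its end, in the units of the state.
- robot.read_state(): the state, without advancing time (a new reading comes with each control period).
- viewer.camera(name): name is "scene" or "side" or "wrist"; returns a dict with "color" (384x512x3 uint8, red, green, blue), "fov_y" (degrees; the focal length in pixels is half the picture's height over the tangent of half this angle, whatever the lens; pixels are square), "cx", "cy" (the principal point, pixels), "R" (3x3) and "t" (3): a world point X has camera coordinates R X + t. Camera axes: x right, y down, z forward; pixel columns grow to the right and rows downward; lengths in mm; the calibration is good to about 2 mm. A picture is of the moment at which its call begins. There is no depth.
- job.hand_in(): hands the job in; it is judged then, once.
The state is a dict: "time_s": time; "q": joint angles; "qd": joint speeds; "effort": joint torques, N m; "eef_pos": TCP position; "tool_rot": TCP orientation; "contact_force": force on the tool from outside, world axes, zero at the start; "torque": the same for the moment, N m; "gripper_width": finger opening in mm; "gripper_force": force on a finger pad.
Only numpy, scipy, OpenCV 4.12 (cv2) and the standard library are available. Lean on these libraries where they do the work, as an engineer would, in place of code of your own. Each camera call takes 0.05 s, during which the arm holds its last target. There are 200 camera calls.

## Working session

There is one attempt and no reset: what is moved stays moved. The work goes in short steps, Python scripts to look and compute and a tool call to move; the robot and the scene stay as the last step left them, time stands still between calls to the robot, and variables do not carry over. Pictures are saved under pics/ and viewed, at most 12 in all, crops included, and the job is handed in when it is done.

Besides the shell and the picture viewer there is one more tool, called after ">>>" by a JSON object that holds its "api" and its "payload". apply_moves: Moves the arm, as the interface text tells. Its arguments: {"type":"object","properties":{"commands":{"type":"array","items":{"type":"array"}},"fingers":{"type":"number"}},"required":["commands"]}

```bash
ls; mkdir -p pics
python3 - <<'E'
from cell import robot, viewer
import cv2,pickle
s=robot.read_state();print(s, robot.tip_extent)
for n in ["scene","side","wrist"]:
    c=viewer.camera(n);pickle.dump(c,open(f'pics/{n}0.pkl','wb'));cv2.imwrite(f'pics/{n}0.png',cv2.cvtColor(c['color'],cv2.COLOR_RGB2BGR));print(n,c['fov_y'],c['cx'],c['cy'],c['R'],c['t'])
E
```

```text
pics
{'time_s': 0.0, 'q': array([-1.16589551,  0.46944497, -0.0485759 ,  1.5336741 ,  0.02410045,
        1.14100355, -0.08229708]), 'qd': array([-1.06875943e-03, -1.48941291e-04,  1.09069093e-03, -9.80264405e-06,
       -6.37649204e-04,  7.97353647e-04, -1.22288013e-03]), 'effort': array([-2.21354262e-04, -5.07979846e+01, -8.06733384e-02, -2.36148602e+01,
       -6.13348279e-02,  3.80085048e-02,  1.80373481e-04]), 'eef_pos': array([283.48592716, 611.97853302, 243.50535147]), 'tool_rot': array([-3.13964992e+00,  8.01708648e-05,  2.70780924e+00]), 'contact_force': array([-0.15565273, -0.27534071,  0.57126295]), 'torque': array([-0.02510379,  0.00714132, -0.02745679]), 'gripper_force': 0.0, 'gripper_width': 87.02332833669601} 22.0
scene 43.18760035529628 260.28929925637783 199.54012632688472 [[ 0.62501288  0.78060585 -0.00366105]
 [ 0.57938437 -0.46703237 -0.66797793]
 [-0.52313731  0.41537365 -0.74417208]] [-302.2167956  -165.89380546 1634.99823384]
side 55.8084469694493 250.71218256329712 188.10986457169525 [[ 0.76563579 -0.64325753  0.00464595]
 [-0.3605815  -0.43513993 -0.82500559]
 [ 0.53271269  0.62997856 -0.56510547]] [-312.47020838  269.29348595  987.93227011]
wrist 67.86405747301232 256.85185303058205 190.02501664458296 [[ 0.4198557   0.90758857 -0.00204566]
 [ 0.87841835 -0.40579245  0.25241571]
 [ 0.2282595  -0.10777512 -0.96761672]] [-673.06250509  -31.59592334  389.96727382]
```

Run:
```python
import cv2,numpy as np
a=[cv2.imread(f'pics/{n}0.png') for n in ["scene","side"]]
cv2.imwrite('pics/a.png',cv2.resize(a[0],(800,600),interpolation=cv2.INTER_CUBIC));cv2.imwrite('pics/b.png',cv2.resize(a[1],(800,600),interpolation=cv2.INTER_CUBIC))
```

```text
(no output)
```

View pics/a.png

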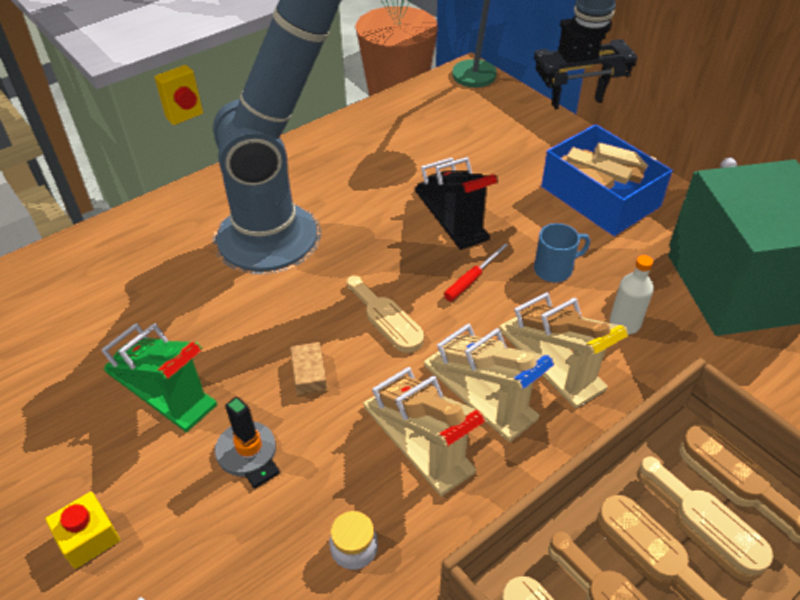

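View pics/b.png

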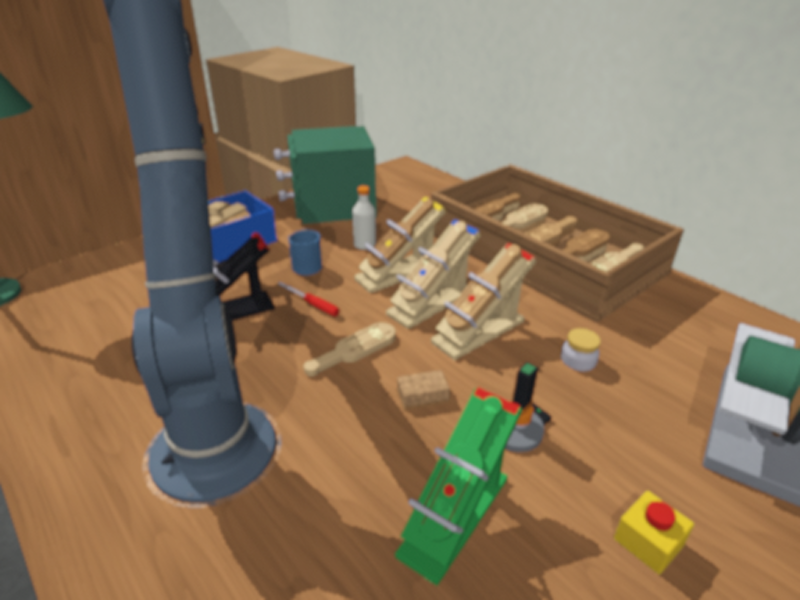

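```bash
cat > h.py <<'E'
import numpy as np,pickle,cv2
def load(n): return pickle.load(open(f'pics/{n}.pkl','rb'))
def K(c):
    f=192/np.tan(np.radians(c['fov_y'])/2);return f
def proj(c,X):
    p=np.asarray(X)@c['R'].T+c['t'];return p[...,:2]/p[...,2:]*K(c)+[c['cx'],c['cy']]
def ray(c,u):
    d=c['R'].T@np.array([(u[0]-c['cx'])/K(c),(u[1]-c['cy'])/K(c),1]);return -c['R'].T@c['t'],d/np.linalg.norm(d)
def tri(*cu):
    A=np.zeros((3,3));b=np.zeros(3)
    for c,u in cu:
        o,d=ray(c,u);P=np.eye(3)-np.outer(d,d);A+=P;b+=P@o
    X=np.linalg.solve(A,b);return X,[np.round(proj(c,X)-u,1) for c,u in cu]
E
python3 - <<'E'
from h import *
s,d=load('scene0'),load('side0');k=1.5625
for n,a,b in [('dot',(406,389),(472,298)),('tag',(462,428),(521,254)),('dock',(245,450),(522,432)),('top',(237,404),(530,370)),('plug',(262,472),(541,415))]:
    X,e=tri((s,np.array(a)/k),(d,np.array(b)/k));print(n,X.round(1),e)
ims=[cv2.imread('pics/scene0.png'),cv2.imread('pics/side0.png')]
R=[(0,228,230,100,86),(0,130,245,60,86),(1,270,140,80,96),(1,305,220,60,80)]
out=[cv2.resize(ims[i][y:y+h,x:x+w],(400,300),interpolation=cv2.INTER_CUBIC) for i,x,y,w,h in [(0,228,230,100,75),(0,130,245,80,60),(1,270,148,100,75),(1,305,225,80,60)]]
cv2.imwrite('pics/c.png',np.vstack([np.hstack(out[:2]),np.hstack(out[2:])]))
E
```

```text
dot [568.5 -69.4 104.7] [array([-0.1,  0.2]), array([-0.1, -0.1])]
tag [708.1 -75.6 162.2] [array([-0.2,  0.3]), array([-0.2, -0.2])]
dock [ 441.6 -317.9    3.9] [array([-1.4,  1.7]), array([-1.6, -1.3])]
top [ 448.6 -308.7  140.3] [array([-0.8,  1. ]), array([-0.9, -0.7])]
plug [ 497.4 -317.3    8.2] [array([-1.1,  1.4]), array([-1.3, -1. ])]
```

View pics/c.png

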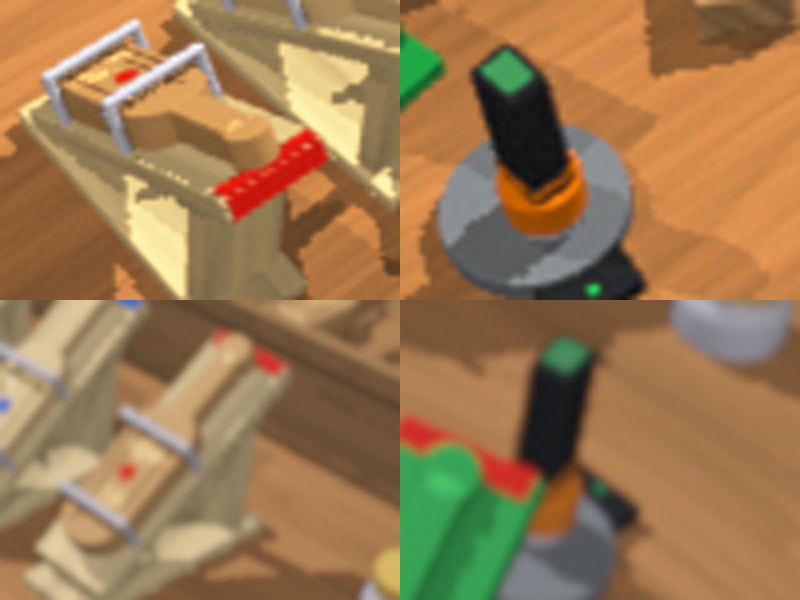

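Run:
```python
from h import *
s,d=load('scene0'),load('side0')
for c in(s,d): print('cam',-c['R'].T@c['t'])
S=lambda x,y:np.array([x/4+228,y/4+230]);D=lambda x,y:np.array([x/4+270,y/4+148])
P={}
for n,a,b in [('dot',(126,75),(127,172)),('upA',(106,104),(197,164)),('upB',(205,48),(122,109)),('loA',(46,77),(136,239)),('loB',(136,25),(62,186)),('tagA',(228,204),(275,63)),('tagB',(318,146),(222,36))]:
    X,e=tri((s,S(*a)),(d,D(*b)));P[n]=X;print(n,X.round(1),e)
print('upmid-lomid',(P['upA']+P['upB']-P['loA']-P['loB'])/2,'mid',(P['upA']+P['upB']+P['loA']+P['loB'])/4)
X,e=tri((s,np.array([106,70])/5+[130,245]),(d,np.array([165,55])/5+[305,225]));print('top',X,e)
# handle top corners in scene at z=141
for u in [(107,45),(71,71),(98,95),(139,67)]:
    o,r=ray(s,np.array(u)/5+[130,245]);print('corner',(o+r*(141-o[2])/r[2]).round(1))
for u in [(155,35),(140,55),(170,75),(193,50)]:
    o,r=ray(d,np.array(u)/5+[305,225]);print('cornerD',(o+r*(141-o[2])/r[2]).round(1))
for nm,c,m in [('dock',s,None)]:
    img=c['color'].astype(int)
# dock ellipse extremes in crop2: left 38,right 232,top 125?,bottom 290 at z~15
for u in [(38,205),(232,190),(150,290),(192,148)]:
    o,r=ray(s,np.array(u)/5+[130,245]);print('dock',(o+r*(14-o[2])/r[2]).round(1))
```

```text
cam [1140.33425202 -520.70076972 1104.80019595]
cam [-189.94343454 -706.19461932  781.90628233]
dot [567.1 -69.3 104.1] [array([-0.1,  0.2]), array([-0.1, -0.1])]
upA [ 593.8 -110.8  128.2] [array([-1.6,  2.7]), array([-1.8, -1.6])]
upB [598.4 -30.9 133.5] [array([-0. ,  0.1]), array([-0.1, -0.1])]
loA [ 528.6 -109.9   84.6] [array([-1.7,  2.8]), array([-1.9, -1.8])]
loB [530.1 -31.9  87. ] [array([-0.2,  0.4]), array([-0.3, -0.3])]
tagA [ 706.7 -103.4  166.7] [array([ 1. , -1.7]), array([1. , 0.9])]
tagB [710.6 -40.2 165.7] [array([ 0.3, -0.5]), array([0.3, 0.3])]
upmid-lomid [6.67607485e+01 4.88725649e-03 4.50471611e+01] mid [562.7325682  -70.87980439 108.33758474]
top [ 448.03428406 -307.76181668  140.60330736] [array([-0.1,  0.1]), array([-0.1, -0.1])]
corner [ 435.6 -299.6  141. ]
corner [ 438.1 -320.9  141. ]
corner [ 458.4 -317.8  141. ]
corner [ 456.6 -294.2  141. ]
cornerD [ 456.1 -295.   141. ]
cornerD [ 437.5 -300.   141. ]
cornerD [ 437.3 -319.9  141. ]
cornerD [ 462.1 -315.4  141. ]
dock [ 409.2 -350.3   14. ]
dock [ 464.9 -266.5   14. ]
dock [ 489.2 -330.6   14. ]
dock [ 429.5 -269.2   14. ]
```

```bash
cat >> h.py <<'E'
def plan(x,y,z,yaw=None):
    """shift (cm, tool axes) and turn (deg) from the measured pose to a world pose"""
    from cell import robot
    from scipy.spatial.transform import Rotation as Ro
    s=robot.read_state();R=Ro.from_euler('xyz',s['tool_rot']).as_matrix()
    d=R.T@(np.array([x,y,z])-s['eef_pos'])/10
    t=0 if yaw is None else -np.degrees((yaw-s['tool_rot'][2]+np.pi)%(2*np.pi)-np.pi)
    print('shift',d.round(2),'turn',round(t,1),'| t',round(s['time_s'],2),'pos',s['eef_pos'].round(1),'rot',s['tool_rot'].round(3),'F',s['contact_force'].round(1),'w',round(s['gripper_width'],1))
E
python3 - <<'E'
from h import *
w=load('wrist0');print('wristcam',-w['R'].T@w['t'])
plan(520,330,265,2.9)
E
```

```text
wristcam [221.32983388 640.07121735 383.93730496]
shift [-33.31 -15.66  -2.1 ] turn -11.0 | t 0.15 pos [283.5 612.1 243.7] rot [-3.14   0.     2.708] F [-0.3 -1.1  0.5] w 87.0
```

>>> {"api": "apply_moves", "payload": {"commands": [[[-33.3,-15.7,-2.1],-11],[[-33.3,-15.7,-2.1],-11],[[-33.3,-15.7,-2.1],-11],[[-33.3,-15.7,-2.1],-11],[[-33.3,-15.7,-2.1],-11]], "fingers": -1}}

```text
time_s: 0.78
eef_pos: [484.8, 371.3, 262.3]
tool_rot: [-3.142, -0.0, 2.9]
contact_force: [0.7, -0.3, 0.6]
gripper_width: 87.1
gripper_force: 0.0
```

```bash
python3 -c "
from h import *
plan(570,30,275,3.05)"
```

```text
shift [-16.44 -31.1   -1.27] turn -8.6 | t 0.78 pos [484.8 371.3 262.3] rot [-3.142 -0.     2.9  ] F [ 0.7 -0.3  0.6] w 87.1
```

>>> {"api": "apply_moves", "payload": {"commands": [[[-16.4,-31.1,-1.3],-9],[[-16.4,-31.1,-1.3],-9],[[-16.4,-31.1,-1.3],-9],[[-16.4,-31.1,-1.3],-9],[[-16.4,-31.1,-1.3],-9]]}}

```text
time_s: 1.4
eef_pos: [559.2, 68.1, 273.9]
tool_rot: [3.141, -0.0, 3.057]
contact_force: [0.1, -0.1, -0.4]
gripper_width: 87.3
gripper_force: 0.0
```

```bash
python3 -c "
from h import *
plan(460,-308,265,3.05)"
```

```text
shift [  6.7  -38.31   0.88] turn 0.4 | t 1.4 pos [559.2  68.1 273.9] rot [ 3.141 -0.     3.057] F [ 0.1 -0.1 -0.4] w 87.3
```

>>> {"api": "apply_moves", "payload": {"commands": [[[6.7,-38.3,0.9],0],[[6.7,-38.3,0.9],0],[[6.7,-38.3,0.9],0],[[6.7,-38.3,0.9],0],[[6.7,-38.3,0.9],0]]}}

```text
time_s: 2.02
eef_pos: [478.6, -233.7, 266.6]
tool_rot: [3.141, 0.0, 3.057]
contact_force: [0.8, -0.3, -0.2]
gripper_width: 87.2
gripper_force: 0.0
```

```bash
python3 -c "
from h import *
from cell import viewer
plan(448,-308,265,3.05)
c=viewer.camera('wrist');pickle.dump(c,open('pics/w1.pkl','wb'))
cv2.imwrite('pics/w1.png',cv2.resize(cv2.cvtColor(c['color'],cv2.COLOR_RGB2BGR),(800,600),interpolation=cv2.INTER_CUBIC))"
```

```text
shift [ 2.42 -7.66  0.16] turn 0.4 | t 2.02 pos [ 478.6 -233.7  266.6] rot [3.141 0.    3.057] F [ 0.8 -0.3 -0.2] w 87.2
```

View pics/w1.png

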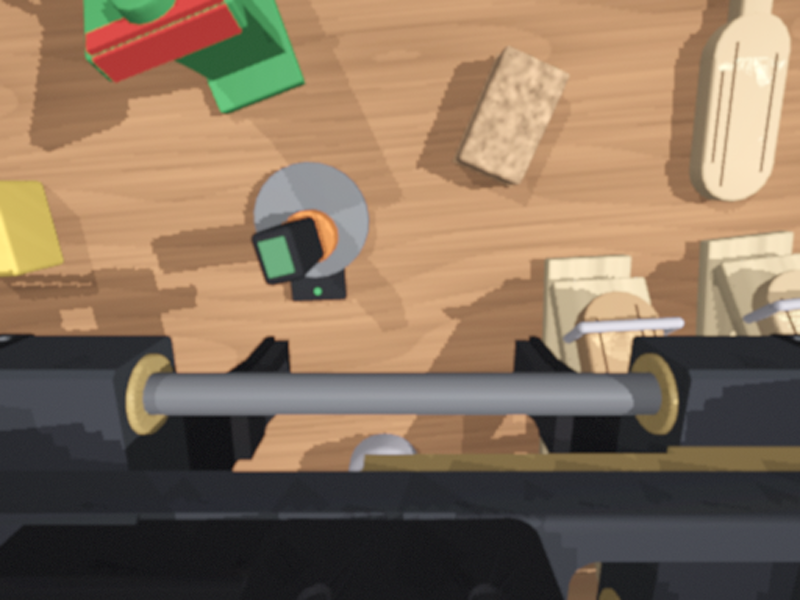

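```bash
python3 -c "
from h import *
c=load('w1');k=1.5625
def at(u,z):
    o,r=ray(c,np.array(u)/k);return o+r*(z-o[2])/r[2]
g=[at(u,141) for u in [(258,243),(287,235),(299,270),(270,278)]]
for p in g:print(p.round(1))
print('sides',[np.round(g[(i+1)%4]-g[i],1)[:2] for i in range(4)],'ctr',np.mean(g,0))
for u in [(254,220),(368,220),(311,162)]:print('dock',at(u,15).round(1))
for u in [(292,300),(345,298)]:print('plug',at(u,12).round(1))
h=cv2.cvtColor(c['color'],cv2.COLOR_RGB2HSV)
m=cv2.inRange(h,(45,60,60),(85,255,255));n,l,st,ce=cv2.connectedComponentsWithStats(m)
for i in range(1,n):
  if 100<st[i,4]<1500:
    pts=np.argwhere(l==i)[:,::-1].astype(np.float32)
    W=np.array([at((p)*k,141)[:2] for p in pts],np.float32);print(ce[i]*k,st[i,4],cv2.minAreaRect(W))
"
```

```text
[ 439.  -317.4  141. ]
[ 435.7 -299.4  141. ]
[ 457.3 -295.3  141. ]
[ 460.7 -313.6  141. ]
sides [array([-3.3, 18. ]), array([21.6,  4.1]), array([  3.4, -18.3]), array([-21.8,  -3.8])] ctr [ 448.17252181 -306.41319872  141.        ]
dock [ 432.5 -359.5   15. ]
dock [ 440.8 -260.7   15. ]
dock [ 388.7 -303.6   15. ]
plug [ 507.4 -337.9   12. ]
plug [ 509.6 -289.2   12. ]
[121.99254215  10.54231518] 771 ((313.9426574707031, -365.8069152832031), (49.41992950439453, 14.680356979370117), 85.1811294555664)
[275.49409651 256.55479979] 487 ((448.1365051269531, -308.1480712890625), (23.818552017211914, 18.189937591552734), 9.233795166015625)
```

```bash
python3 -c "
from h import *
plan(448.2,-307.5,190,3.307)"
```

```text
shift [ 1.99 -6.54  7.73] turn -15.1 | t 2.08 pos [ 474.5 -243.8  266.8] rot [-3.135e+00 -1.000e-03  3.044e+00] F [-3.  -6.6  0.9] w 86.8
```

>>> {"api": "apply_moves", "payload": {"commands": [[[2.0,-6.5,3.0],-8],[[2.0,-6.5,7.7],-15],[[2.0,-6.5,7.7],-15],[[2.0,-6.5,7.7],-15]]}}

```text
time_s: 2.58
eef_pos: [455.3, -294.4, 190.9]
tool_rot: [-3.141, 0.002, -2.965]
contact_force: [0.2, 0.4, -0.1]
gripper_width: 87.0
gripper_force: 0.0
```

```bash
python3 -c "
from h import *
plan(448.2,-307.5,103,3.307)"
```

```text
shift [ 0.95 -1.16  8.79] turn 0.7 | t 2.58 pos [ 455.3 -294.4  190.9] rot [-3.141e+00  2.000e-03 -2.965e+00] F [ 0.2  0.4 -0.1] w 87.0
```

>>> {"api": "apply_moves", "payload": {"commands": [[[0.9,-1.2,0.0],0],[[0.9,-1.2,5.0],0],[[0.9,-1.2,8.8],0],[[0.9,-1.2,8.8],0]]}}

```text
time_s: 3.08
eef_pos: [446.2, -308.0, 100.7]
tool_rot: [3.139, -0.003, -2.965]
contact_force: [-0.2, -0.7, 0.3]
gripper_width: 86.7
gripper_force: 0.0
```

```bash
python3 -c "
from h import *
plan(448.2,-307.5,103,3.307)"
```

```text
shift [-0.2   0.01 -0.24] turn 0.7 | t 3.08 pos [ 446.2 -308.   100.7] rot [ 3.139e+00 -3.000e-03 -2.965e+00] F [-0.2 -0.7  0.3] w 86.7
```

>>> {"api": "apply_moves", "payload": {"commands": [[[-0.2,0,-0.3],0],[[-0.2,0,-0.3],0],[[-0.2,0,-0.3],0],[[-0.2,0,-0.3],0]], "fingers": 0.3}}

```text
time_s: 3.58
eef_pos: [449.4, -308.2, 105.2]
tool_rot: [-3.141, 0.001, -2.964]
contact_force: [-0.0, -0.9, -0.0]
gripper_width: 55.0
gripper_force: 0.0
```

>>> {"api": "apply_moves", "payload": {"commands": [[[0,0,0],0],[[0,0,0],0]], "fingers": 0.41}}

```text
time_s: 3.82
eef_pos: [449.2, -308.1, 104.6]
tool_rot: [3.141, -0.0, -2.965]
contact_force: [0.9, 0.6, -0.2]
gripper_width: 35.0
gripper_force: 0.0
```

>>> {"api": "apply_moves", "payload": {"commands": [[[0,0,0],0],[[0,0,0],0],[[0,0,0],0]], "fingers": 0.41}}

```text
time_s: 4.2
eef_pos: [448.8, -307.4, 104.3]
tool_rot: [3.14, -0.001, -2.964]
contact_force: [-1.0, 2.3, -0.1]
gripper_width: 26.0
gripper_force: 10.4
```

>>> {"api": "apply_moves", "payload": {"commands": [[[0,0,0],0],[[0,0,0],0]], "fingers": 0.43}}

```text
time_s: 4.45
eef_pos: [449.1, -308.4, 104.4]
tool_rot: [-3.141, -0.0, -2.965]
contact_force: [-0.0, -0.5, -2.6]
gripper_width: 26.1
gripper_force: 29.9
```

>>> {"api": "apply_moves", "payload": {"commands": [[[0,0,0],0],[[0,0,0],0],[[0,0,0],0]], "fingers": 0.41}}

```text
time_s: 4.82
eef_pos: [449.2, -308.2, 104.6]
tool_rot: [-3.142, -0.0, -2.965]
contact_force: [-0.1, 0.1, -1.6]
gripper_width: 25.7
gripper_force: 13.5
```

>>> {"api": "apply_moves", "payload": {"commands": [[[0,0,0],0],[[0,0,0],0]], "fingers": 0.406}}

```text
time_s: 5.08
eef_pos: [449.2, -308.1, 104.6]
tool_rot: [3.142, 0.0, -2.965]
contact_force: [-0.3, 0.2, -2.8]
gripper_width: 26.1
gripper_force: 6.9
```

```bash
python3 -c "
from h import *
plan(476,-242.5,130,-2.094)
from cell import robot;print(robot.read_state()['q'].round(2))
c=load('w1')
def at(u,z):
    o,r=ray(c,np.array(u)/1.5625);return (o+r*(z-o[2])/r[2]).round(0)
print(at((240,30),185),at((300,80),0),at((455,160),35),at((60,260),60))"
```

```text
shift [-3.79  5.99 -2.54] turn -49.9 | t 5.08 pos [ 449.2 -308.1  104.6] rot [ 3.142  0.    -2.965] F [-0.3  0.2 -2.8] w 26.1
[ 0.32  0.43  0.26  1.99 -0.16  0.74  2.42]
[ 340. -295.  185.] [ 322. -307.    0.] [ 398. -185.   35.] [ 448. -502.   60.]
```

>>> {"api": "apply_moves", "payload": {"commands": [[[0,0,0],0],[[0,0,0],0],[[0,0,-3.5],0],[[0,0,-3.5],0]], "fingers": 0.46}}

```text
time_s: 5.58
eef_pos: [450.8, -309.3, 141.7]
tool_rot: [-3.138, 0.004, -2.965]
contact_force: [0.3, -0.6, -2.1]
gripper_width: 25.7
gripper_force: 30.0
```

```bash
python3 -c "
from h import *
plan(541,-313.5,139,3.096)"
```

```text
shift [-8.8  -2.    0.32] turn 12.8 | t 5.58 pos [ 450.8 -309.3  141.7] rot [-3.138  0.004 -2.965] F [ 0.3 -0.6 -2.1] w 25.7
```

>>> {"api": "apply_moves", "payload": {"commands": [[[-9.0,-2.0,0],12],[[-9.0,-2.0,0],12.8],[[-9.0,-2.0,2.0],12.8],[[-9.0,-2.0,3.5],12.8],[[-9.0,-2.0,3.5],12.8]]}}

```text
time_s: 6.2
eef_pos: [539.5, -311.3, 102.4]
tool_rot: [3.14, -0.004, 3.095]
contact_force: [0.2, -0.3, -1.8]
gripper_width: 25.7
gripper_force: 30.0
```

```bash
python3 -c "
from h import *
plan(534,-313.5,93,3.096)"
```

```text
shift [ 0.54 -0.25  0.94] turn -0.1 | t 6.2 pos [ 539.5 -311.3  102.4] rot [ 3.14  -0.004  3.095] F [ 0.2 -0.3 -1.8] w 25.7
```

>>> {"api": "apply_moves", "payload": {"commands": [[[0.5,0,1.1],0],[[0.5,0,1.1],0],[[1.0,0,1.1],0],[[1.0,0,1.1],0]], "fingers": 0.409}}

```text
time_s: 6.7
eef_pos: [531.0, -311.7, 94.1]
tool_rot: [-3.141, 0.0, 3.095]
contact_force: [1.0, -0.0, -2.4]
gripper_width: 26.3
gripper_force: 10.8
```

```bash
python3 -c "
from h import *
from cell import viewer
c=viewer.camera('side');pickle.dump(c,open('pics/s1.pkl','wb'))
cv2.imwrite('pics/s1.png',cv2.cvtColor(c['color'],cv2.COLOR_RGB2BGR))
plan(486.4,-311,89,3.096)"
```

```text
shift [ 4.49 -0.14  0.51] turn -0.1 | t 6.75 pos [ 531.3 -311.7   94.1] rot [-3.141e+00  1.000e-03  3.095e+00] F [-0.6  0.4 -1.9] w 26.1
```

>>> {"api": "apply_moves", "payload": {"commands": [[[0.5,0,0],0],[[1.0,0,0],0],[[1.5,0,0],0],[[2.0,0,0],0],[[2.0,0,0],0]]}}

```text
time_s: 7.38
eef_pos: [510.9, -310.7, 93.8]
tool_rot: [-3.142, -0.0, 3.095]
contact_force: [1.4, 0.8, 1.1]
gripper_width: 25.9
gripper_force: 10.0
```

>>> {"api": "apply_moves", "payload": {"commands": [[[0.5,0,0.0],0],[[1.0,0,0.1],0],[[1.4,0,0.2],0],[[1.4,0,0.2],0]]}}

```text
time_s: 7.88
eef_pos: [496.7, -310.1, 92.1]
tool_rot: [3.141, -0.0, 3.095]
contact_force: [1.4, 0.5, 5.8]
gripper_width: 25.9
gripper_force: 10.0
```

```bash
python3 -c "
from h import *
from cell import viewer
c=viewer.camera('side');pickle.dump(c,open('pics/s2.pkl','wb'))
a=load('s1')['color'];b=c['color']
m=np.hstack([cv2.resize(i[170:300,270:400],(400,400),interpolation=cv2.INTER_CUBIC) for i in (a,b)])
cv2.imwrite('pics/m1.png',cv2.cvtColor(m,cv2.COLOR_RGB2BGR))
plan(486.4,-311,88,3.096)"
```

```text
shift [ 1.02 -0.14  0.41] turn -0.1 | t 7.92 pos [ 496.7 -310.1   92.1] rot [ 3.141e+00 -1.000e-03  3.095e+00] F [1.1 0.7 5.8] w 26.2
```

View pics/m1.png

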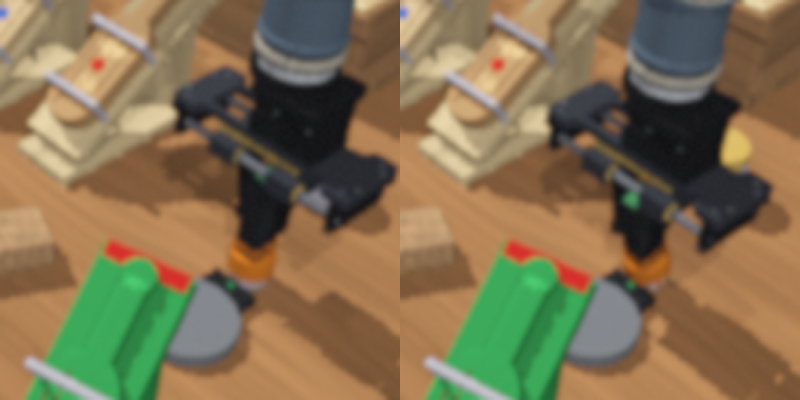

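>>> {"api": "apply_moves", "payload": {"commands": [[[0.3,0,-0.1],0],[[0.6,0,0.0],0],[[1.0,0,0.1],0],[[1.0,0,0.1],0]]}}

```text
time_s: 8.43
eef_pos: [486.3, -309.5, 90.5]
tool_rot: [3.141, -0.001, 3.095]
contact_force: [0.9, -1.0, 2.1]
gripper_width: 26.1
gripper_force: 9.9
```

```bash
cat >> h.py <<'E'
def tilt(c,P,yaw,L=86.5):
    """tilt (deg) of the held probe from the orange head's image centroid; P = grasp point, bottom swings to tool -x"""
    h=cv2.cvtColor(c['color'],cv2.COLOR_RGB2HSV)
    m=cv2.inRange(h,(8,170,130),(18,255,255))
    best=None
    x=-np.array([np.cos(yaw),np.sin(yaw),0]);z=np.array([0,0,1.])
    uv=proj(c,P-(L-23)*z).astype(int)
    n,l,st,ce=cv2.connectedComponentsWithStats(m)
    for i in range(1,n):
        if st[i,4]>25: print('orange',ce[i].round(1),st[i])
    for th in range(-10,51,5):
        t=np.radians(th);print(th,proj(c,P+(L-23)*(np.sin(t)*x-np.cos(t)*z)).round(1),end=' ')
    print()
E
python3 -c "
from h import *
from cell import viewer
plan(486.4,-311,88,3.096)
for n in ('side','scene'):
    c=viewer.camera(n);pickle.dump(c,open(f'pics/{n}3.pkl','wb'))
    tilt(c,np.array([486.5,-310.5,88]),3.096)
"
```

```text
shift [-0.01 -0.15  0.25] turn -0.1 | t 8.43 pos [ 486.3 -309.5   90.5] rot [ 3.141e+00 -1.000e-03  3.095e+00] F [ 0.9 -1.   2.1] w 26.1
orange [232.4 121. ] [229 119   7   5  27]
orange [350.9 256.8] [342 251  16  11  87]
orange [422.6 329.6] [413 320  20  20  60]
-10 [339.  262.5] -5 [340.2 261.9] 0 [341.5 261.1] 5 [342.8 260.1] 10 [344.1 259.1] 15 [345.4 258. ] 20 [346.7 256.8] 25 [348.  255.5] 30 [349.3 254.1] 35 [350.5 252.7] 40 [351.7 251.2] 45 [352.8 249.6] 50 [353.9 248.1] 
orange [245.9  17.9] [229   6  37  24 344]
orange [269.9  15.7] [261   7  18  18 106]
orange [412.  167.9] [407 163  12  10  83]
orange [172.5 304.5] [162 294  20  19 210]
-10 [163.5 292.5] -5 [164.6 294.2] 0 [165.6 295.8] 5 [166.7 297.3] 10 [167.7 298.6] 15 [168.7 299.9] 20 [169.6 301.1] 25 [170.5 302.1] 30 [171.3 303. ] 35 [172.  303.7] 40 [172.7 304.3] 45 [173.3 304.7] 50 [173.9 305. ]
```

>>> {"api": "apply_moves", "payload": {"commands": [[[0,0,0],0],[[0,0,0],0],[[-0.5,0,-4],0],[[-1,0,-10],0],[[-1,0,-15],0]], "fingers": 0.46}}

```text
time_s: 9.15
eef_pos: [497.0, -309.2, 241.2]
tool_rot: [3.141, -0.002, 3.096]
contact_force: [1.8, 0.9, -3.2]
gripper_width: 25.9
gripper_force: 30.0
```

```bash
python3 -c "
from h import *
plan(640,-69,255,3.096)"
```

```text
shift [-13.19  24.65  -1.39] turn -0.0 | t 9.15 pos [ 497.  -309.2  241.2] rot [ 3.141e+00 -2.000e-03  3.096e+00] F [ 1.8  0.9 -3.2] w 25.9
```

>>> {"api": "apply_moves", "payload": {"commands": [[[-13.2,24.7,-1.5],0],[[-13.2,24.7,-1.5],0],[[-13.2,24.7,-1.5],0],[[-13.2,24.7,-1.5],0],[[-13.2,24.7,-1.5],0]]}}

```text
time_s: 9.78
eef_pos: [638.5, -66.1, 254.0]
tool_rot: [-3.141, -0.01, 3.099]
contact_force: [-8.6, -2.4, 4.2]
gripper_width: 25.9
gripper_force: 30.0
```

>>> {"api": "apply_moves", "payload": {"commands": [[[0,0,0],0],[[0,0,0],0]]}}

```text
time_s: 10.02
eef_pos: [639.7, -65.0, 255.4]
tool_rot: [3.137, -0.004, 3.099]
contact_force: [-3.7, 3.9, 6.0]
gripper_width: 25.6
gripper_force: 30.0
```

```bash
python3 -c "
from h import *
from cell import viewer
c=viewer.camera('wrist');pickle.dump(c,open('pics/w2.pkl','wb'))
cv2.imwrite('pics/w2.png',cv2.resize(cv2.cvtColor(c['color'],cv2.COLOR_RGB2BGR),(800,600),interpolation=cv2.INTER_CUBIC))
plan(518.7,-69,230,3.096)"
```

```text
shift [12.05 -0.88  2.59] turn 0.2 | t 10.07 pos [639.6 -65.5 255.5] rot [ 3.137 -0.004  3.099] F [-4.9  3.8  5.7] w 26.1
```

View pics/w2.png

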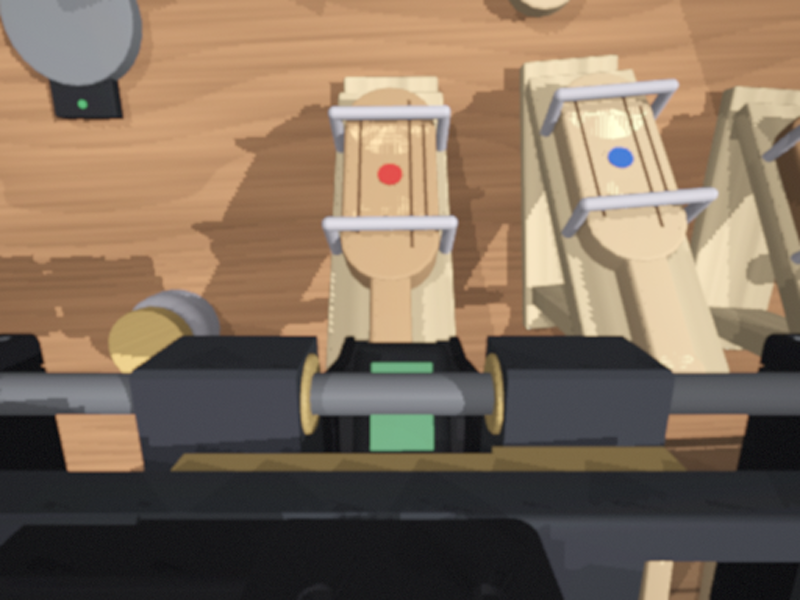

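>>> {"api": "apply_moves", "payload": {"commands": [[[0,0,-2],0],[[3,0,-4],0],[[6,0,-4],0],[[6,0,-4],0]]}}

```text
time_s: 10.58
eef_pos: [577.9, -66.6, 294.5]
tool_rot: [3.141, -0.004, 3.095]
contact_force: [0.4, -0.0, -2.6]
gripper_width: 25.7
gripper_force: 30.0
```

```bash
python3 -c "
from h import *
from cell import viewer
w=load('w2');s,d=load('scene0'),load('side0');k=1.5625
S=lambda x,y:np.array([x/4+228,y/4+230]);D=lambda x,y:np.array([x/4+270,y/4+148])
print('dot3',tri((w,np.array([390,174])/k),(s,S(126,75)),(d,D(127,172))))
print('dot w+side',tri((w,np.array([390,174])/k),(d,D(127,172))))
print('dot w+scene',tri((w,np.array([390,174])/k),(s,S(126,75))))
# bed model projection into w2 for params
def bed(ox,oy,yaw,p):
    b=np.array([np.cos(yaw),np.sin(yaw),0]);y=np.array([-np.sin(yaw),np.cos(yaw),0]);c,sn=np.cos(np.radians(34)),np.sin(np.radians(34))
    x=b*c+np.array([0,0,sn]);z=-b*sn+np.array([0,0,c]);p=np.array(p,float)
    return np.array([ox,oy,85])+p[:,:1]*x+p[:,1:2]*y+p[:,2:]*z
from scipy.optimize import least_squares
def at(u,z):
    o,r=ray(w,np.array(u)/k);return o+r*(z-o[2])/r[2]
def res(q):
    ox,oy,yaw,t=q
    r=[]
    X=bed(ox,oy,yaw,[[0,0,t],[-40,0,34],[40,0,34]])
    pw=proj(w,X)*k
    r+=list(pw[0]-[390,174])+list(pw[1]-[390.5,113])+list(pw[2]-[390.5,223])
    r+=list(1.5*(proj(s,X[:1])[0]-S(126,75))*k)+list(1.5*(proj(d,X[:1])[0]-D(127,172))*k)
    return r
f=least_squares(res,[580,-69,-.045,22]);print(f.x,np.round(f.fun,1))
plan(518.7,-69,250,3.096)
for n in ('side','scene'):
    c=viewer.camera(n);pickle.dump(c,open(f'pics/{n}4.pkl','wb'))
    from cell import robot
    P=robot.read_state()['eef_pos']-[0,0,3];tilt(c,P,3.096)
"
```

```text
dot3 (array([566.71113362, -69.3858271 , 104.16891783]), [array([0.1, 0.5]), array([-0.2,  0.1]), array([-0.2, -0.1])])
dot w+side (array([566.52024349, -69.75817346, 104.185893  ]), [array([-0.3,  0.3]), array([-0.1, -0. ])])
dot w+scene (array([566.51834609, -69.08367566, 104.19250018]), [array([0.4, 0.3]), array([-0.2, -0. ])])
[ 5.80143011e+02 -6.95779167e+01 -3.52147423e-02  2.40430668e+01] [ 0.5  0.7 -0.3 -0.8 -0.4  0.3 -0.3 -0.3 -0.5 -0.7]
shift [ 5.89 -0.52  4.48] turn -0.1 | t 10.57 pos [577.9 -66.6 294.5] rot [ 3.141 -0.004  3.095] F [ 0.4 -0.  -2.6] w 25.7
orange [232.4 121. ] [229 119   7   5  27]
orange [315.7 153.2] [308 148  14  10  72]
orange [421.8 329.8] [413 320  19  20  55]
-10 [304.5 157.1] -5 [305.8 156.7] 0 [307.  156.3] 5 [308.3 155.7] 10 [309.6 155. ] 15 [310.9 154.1] 20 [312.1 153.1] 25 [313.3 152.1] 30 [314.5 150.9] 35 [315.7 149.6] 40 [316.8 148.3] 45 [317.8 146.8] 50 [318.8 145.4] 
orange [258.1  16.2] [238   6  41  24 288]
orange [411.9 168. ] [407 163  12  10  77]
orange [271.5 228.3] [261 217  21  20 247]
-10 [260.8 217.2] -5 [262.2 218.9] 0 [263.6 220.4] 5 [265.  221.8] 10 [266.4 223.1] 15 [267.8 224.3] 20 [269.2 225.2] 25 [270.5 226.1] 30 [271.8 226.7] 35 [273.1 227.2] 40 [274.3 227.5] 45 [275.4 227.6] 50 [276.4 227.5]
```

```bash
cat >> h.py <<'E'
def synth(c,P,yaw,th,L,dy=0):
    t=np.radians(th);b=-np.array([np.cos(yaw),np.sin(yaw),0]);y=np.cross([0,0,1],b);z=np.array([0,0,1.])
    ax=-np.sin(t)*b+np.cos(t)*z;xx=np.cos(t)*b+np.sin(t)*z;F=P-L*ax
    a=np.linspace(0,2*np.pi,40);ci=np.cos(a)[:,None]*xx+np.sin(a)[:,None]*y
    head=np.vstack([F+10*ax+22*ci,F+36*ax+22*ci])
    hd=np.array([F+h*ax+i*17*xx+j*13*y for h in(34,126) for i in(-1,1) for j in(-1,1)])
    m=np.zeros((384*4,512*4),np.uint8)
    for X,v in((head,255),(hd,0)): cv2.fillConvexPoly(m,cv2.convexHull((proj(c,X)*4+2).astype(np.int32)),v)
    return cv2.resize(m,(512,384),interpolation=cv2.INTER_AREA)/255.
def fit(P,yaw,views,L0=86.5):
    from scipy.optimize import minimize
    obs=[]
    for c in views:
        h=cv2.cvtColor(c['color'],cv2.COLOR_RGB2HSV).astype(int)
        m=((h[...,0]>=6)&(h[...,0]<=18)&(h[...,1]>=165)&(h[...,2]>70)).astype(np.uint8)
        u=proj(c,P-[0,0,60]);Y,X=np.mgrid[:384,:512];m[(X-u[0])**2+(Y-u[1])**2>40**2]=0
        n,l,st,ce=cv2.connectedComponentsWithStats(m)
        i=1+np.argmax(st[1:,4]-8*np.abs(ce[1:]-u).sum(1)/2);obs.append((l==i).astype(float))
    def cost(p): return sum(((cv2.GaussianBlur(synth(c,P,yaw,p[0],p[1]),(0,0),1.5)-cv2.GaussianBlur(o,(0,0),1.5))**2).sum() for c,o in zip(views,obs))
    best=min(([th,L] for th in range(-10,56,3) for L in range(int(L0)-9,int(L0)+14,3)),key=cost)
    r=minimize(cost,best,method='Nelder-Mead',options=dict(initial_simplex=[best,[best[0]+3,best[1]],[best[0],best[1]+3]]))
    print('fit tilt,L',r.x.round(1),'cost',round(r.fun,1),'obs',[o.sum() for o in obs]);
    for c in views: print('  single',end=''); 
    return r.x
E
python3 -c "
from h import *
a,b=load('side4'),load('scene4')
P=np.array([577.9,-66.6,291.5])
fit(P,3.096,[a,b]);fit(P,3.096,[a]);fit(P,3.096,[b])
P=np.array([486.3,-309.5,87.5])
fit(P,3.096,[load('side3'),load('scene3')])
x=load('scene0')['color'].astype(int);y=b['color'].astype(int)
# bed shift check: green-channel template around tag
t=load('scene0')['color'][262:300,280:312];
"
```

```text
fit tilt,L [32.4 81.3] cost 46.3 obs [np.float64(137.0), np.float64(293.0)]
  single  singlefit tilt,L [30.4 73.7] cost 8.0 obs [np.float64(137.0)]
  singlefit tilt,L [30.3 84. ] cost 27.1 obs [np.float64(293.0)]
  singlefit tilt,L [32.8 80.8] cost 34.1 obs [np.float64(131.0), np.float64(263.0)]
  single  single
```

```bash
python3 -c "
from h import *
plan(497.4,-67,210,3.1)"
```

```text
shift [ 8.25 -0.45  8.48] turn -0.3 | t 10.68 pos [580.2 -66.4 294.6] rot [ 3.141e+00 -2.000e-03  3.095e+00] F [-0.4  0.7 -1.9] w 26.2
```

>>> {"api": "apply_moves", "payload": {"commands": [[[5,-0.3,0.5],0],[[8.25,-0.45,2],0],[[8.25,-0.45,5],0],[[8.25,-0.45,8.5],0],[[8.25,-0.45,8.5],0]]}}

```text
time_s: 11.3
eef_pos: [496.4, -66.9, 208.0]
tool_rot: [-3.141, -0.007, 3.095]
contact_force: [0.0, -0.3, -1.9]
gripper_width: 25.9
gripper_force: 30.0
```

```bash
python3 -c "
from h import *
from cell import viewer,robot
plan(497.4,-67,210,3.1)
v=[]
for n in ('side','scene','wrist'):
    c=viewer.camera(n);pickle.dump(c,open(f'pics/{n}5.pkl','wb'));v.append(c)
P=robot.read_state()['eef_pos']-[0,0,3]
fit(P,3.098,v[:2]);print(P)
m=np.hstack([cv2.resize(v[0]['color'][110:210,250:350],(400,400),interpolation=cv2.INTER_CUBIC),cv2.resize(v[1]['color'][190:290,220:320],(400,400),interpolation=cv2.INTER_CUBIC)])
cv2.imwrite('pics/m2.png',cv2.cvtColor(m,cv2.COLOR_RGB2BGR))
"
```

```text
shift [-0.09 -0.01 -0.2 ] turn -0.3 | t 11.3 pos [496.4 -66.9 208. ] rot [-3.141 -0.007  3.095] F [ 0.  -0.3 -1.9] w 25.9
fit tilt,L [28.  81.9] cost 36.1 obs [np.float64(104.0), np.float64(261.0)]
  single  single[499.40548687 -67.32631046 208.64478857]
```

View pics/m2.png

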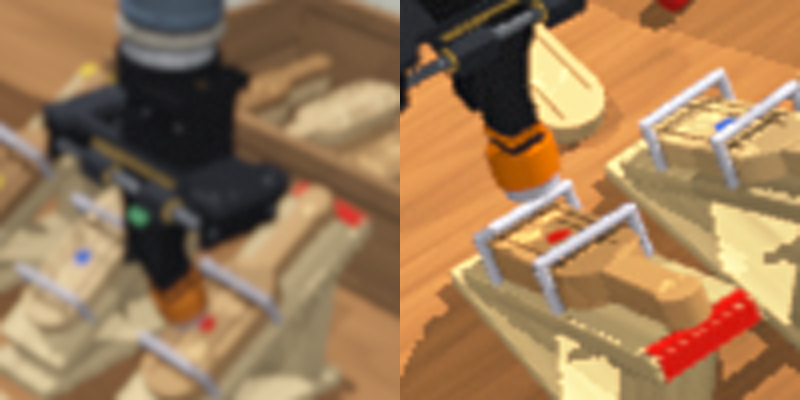

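```bash
python3 -c "
from h import *
plan(517.5,-67.8,192,3.1)"
```

```text
shift [-1.81  0.04  1.97] turn -0.3 | t 11.45 pos [499.4 -67.3 211.6] rot [-3.141e+00  2.000e-03  3.095e+00] F [ 1.2 -0.6 -2.3] w 25.6
```

>>> {"api": "apply_moves", "payload": {"commands": [[[-0.9,0,1.0],0],[[-1.8,0,2.0],0],[[-1.8,0,2.0],0],[[-1.8,0,2.0],0]]}}

```text
time_s: 11.95
eef_pos: [516.1, -68.1, 190.5]
tool_rot: [-3.142, -0.001, 3.095]
contact_force: [-0.3, -0.2, -2.9]
gripper_width: 25.7
gripper_force: 30.0
```

```bash
python3 -c "
from h import *
from cell import viewer,robot
plan(525,-67.8,180,3.1)
v=[]
for n in ('side','scene'):
    c=viewer.camera(n);pickle.dump(c,open(f'pics/{n}6.pkl','wb'));v.append(c)
P=robot.read_state()['eef_pos']-[0,0,3]
fit(P,3.098,v[:2]);print(P)
"
```

```text
shift [-0.89  0.07  1.05] turn -0.3 | t 11.95 pos [516.1 -68.1 190.5] rot [-3.142e+00 -1.000e-03  3.095e+00] F [-0.3 -0.2 -2.9] w 25.7
fit tilt,L [31.2 78.5] cost 32.1 obs [np.float64(100.0), np.float64(246.0)]
  single  single[516.05595434 -68.08485812 187.8095811 ]
```

>>> {"api": "apply_moves", "payload": {"commands": [[[-0.2,0,0.25],0],[[-0.4,0,0.5],0],[[-0.4,0,0.5],0],[[-0.4,0,0.5],0]], "fingers": 0.409}}

```text
time_s: 12.55
eef_pos: [520.1, -68.2, 185.6]
tool_rot: [3.142, -0.0, 3.095]
contact_force: [0.2, 0.7, -2.3]
gripper_width: 25.8
gripper_force: 9.9
```

>>> {"api": "apply_moves", "payload": {"commands": [[[-0.1,0,0.2],0],[[-0.1,0,0.2],0],[[-0.1,0,0.2],0]]}}

```text
time_s: 12.92
eef_pos: [521.0, -68.3, 183.9]
tool_rot: [3.141, 0.0, 3.095]
contact_force: [-2.6, 0.1, 2.6]
gripper_width: 26.0
gripper_force: 9.9
```

>>> {"api": "apply_moves", "payload": {"commands": [[[-0.1,0,0.2],0],[[-0.1,0,0.2],0],[[-0.1,0,0.2],0]]}}

```text
time_s: 13.3
eef_pos: [522.1, -68.3, 181.7]
tool_rot: [3.142, -0.0, 3.095]
contact_force: [-2.6, -0.3, 4.2]
gripper_width: 26.2
gripper_force: 9.9
```

>>> {"api": "apply_moves", "payload": {"commands": [[[0.05,0,0.1],0],[[0.1,0,0.2],0],[[0.1,0,0.2],0]], "fingers": 0.4065}}

```text
time_s: 13.68
eef_pos: [520.9, -68.3, 179.5]
tool_rot: [3.142, -0.0, 3.095]
contact_force: [-3.5, 0.5, 3.6]
gripper_width: 25.8
gripper_force: 6.1
```

>>> {"api": "apply_moves", "payload": {"commands": [[[0.05,0,0.1],0],[[0.1,0,0.2],0],[[0.1,0,0.2],0]]}}

```text
time_s: 14.05
eef_pos: [519.8, -68.2, 177.4]
tool_rot: [3.142, -0.001, 3.095]
contact_force: [-3.3, -0.4, 3.4]
gripper_width: 26.0
gripper_force: 6.1
```

```bash
python3 -c "
from h import *
from cell import viewer,robot
plan(520.3,-67.8,176,3.1)
v=[]
for n in ('side','scene'):
    c=viewer.camera(n);pickle.dump(c,open(f'pics/{n}7.pkl','wb'));v.append(c)
P=robot.read_state()['eef_pos']-[0,0,3]
fit(P,3.098,v[:2]);print(P)
m=np.hstack([cv2.resize(v[0]['color'][130:200,270:340],(400,400),interpolation=cv2.INTER_CUBIC),cv2.resize(v[1]['color'][200:270,225:295],(400,400),interpolation=cv2.INTER_CUBIC)])
cv2.imwrite('pics/m3.png',cv2.cvtColor(m,cv2.COLOR_RGB2BGR))
"
```

```text
shift [-0.05  0.04  0.14] turn -0.3 | t 14.05 pos [519.8 -68.2 177.4] rot [ 3.142e+00 -1.000e-03  3.095e+00] F [-3.3 -0.4  3.4] w 26.0
fit tilt,L [35. 80.] cost 33.3 obs [np.float64(103.0), np.float64(247.0)]
  single  single[519.77473012 -68.21294921 174.48501956]
```

View pics/m3.png

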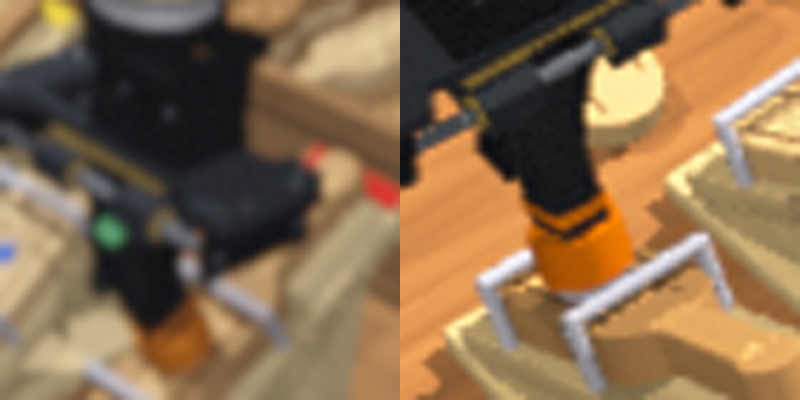

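>>> {"api": "apply_moves", "payload": {"commands": [[[-0.05,0,0.08],0],[[-0.05,0,0.08],0],[[-0.05,0,0.08],0]]}}

```text
time_s: 14.52
eef_pos: [520.3, -68.2, 176.7]
tool_rot: [3.142, -0.001, 3.095]
contact_force: [-4.7, 0.9, 4.4]
gripper_width: 25.8
gripper_force: 6.1
```

>>> {"api": "apply_moves", "payload": {"commands": [[[0,0,0],0],[[0,0,0],0],[[0,0,0],0]], "fingers": 0.44}}

```text
time_s: 14.9
eef_pos: [520.3, -68.2, 176.7]
tool_rot: [3.142, -0.001, 3.095]
contact_force: [-5.3, -0.1, 5.0]
gripper_width: 26.1
gripper_force: 30.0
```

```bash
python3 -c "
from cell import viewer,robot
import numpy as np
F=[]
for i in range(6):
    viewer.camera('wrist');F.append(robot.read_state()['contact_force'])
F=np.array(F);print(F.round(1));f=F.mean(0)+[0,0,2.3];print(f,f@[-.559,.02,.829])"
```

```text
[[-4.9 -0.7  4. ]
 [-5.4 -0.7  3.6]
 [-5.7 -0.1  5. ]
 [-4.9 -0.1  4.9]
 [-5.9  0.7  3.9]
 [-5.   0.5  3.7]]
[-5.29062883 -0.07228225  6.47706438] 8.325502241296793
```

>>> {"api": "apply_moves", "payload": {"commands": [[[0.04,0,-0.07],0],[[0.04,0,-0.07],0],[[0.04,0,-0.07],0]]}}

```text
time_s: 15.58
eef_pos: [519.9, -68.2, 177.4]
tool_rot: [3.142, -0.001, 3.095]
contact_force: [-4.6, 0.2, 3.9]
gripper_width: 25.7
gripper_force: 30.0
```

>>> {"api": "apply_moves", "payload": {"commands": [[[0,0,0],0],[[0,0,0],0],[[0,0,0],0],[[0,0,0],0],[[0,0,0],0]]}}

```text
time_s: 16.2
eef_pos: [519.9, -68.2, 177.4]
tool_rot: [3.142, -0.001, 3.095]
contact_force: [-5.6, 0.4, 3.7]
gripper_width: 26.1
gripper_force: 30.0
```

```bash
python3 -c "
from cell import viewer,robot
from h import *
F=[];v=[]
for i in range(8):
    c=viewer.camera(['side','scene'][i%2]);F.append(robot.read_state()['contact_force'])
    if i<2:v.append(c);pickle.dump(c,open(f'pics/p{i}.pkl','wb'))
F=np.array(F);f=F.mean(0)+[0,0,2.3];print(f,f@[-.559,.02,.829])
P=robot.read_state()['eef_pos']-[0,0,3];print(P);fit(P,3.098,v)"
```

```text
[-4.87526696 -0.25998961  5.85058266] 7.570207465929239
[519.87932514 -68.20897775 174.36950997]
fit tilt,L [34.9 79.2] cost 31.5 obs [np.float64(103.0), np.float64(244.0)]
  single  single
```

>>> {"api": "apply_moves", "payload": {"commands": [[[0,0,0],0],[[0,0,0],0],[[0,0,0],0],[[0,0,0],0],[[0,0,0],0]]}}

```text
time_s: 17.23
eef_pos: [519.9, -68.2, 177.4]
tool_rot: [3.142, -0.001, 3.095]
contact_force: [-5.8, -0.1, 2.6]
gripper_width: 25.9
gripper_force: 30.0
```

>>> {"api": "apply_moves", "payload": {"commands": [[[0,0,0],0],[[0,0,0],0],[[0,0,0],0],[[0,0,0],0],[[0,0,0],0]]}}

```text
time_s: 17.85
eef_pos: [519.9, -68.2, 177.4]
tool_rot: [3.142, -0.001, 3.095]
contact_force: [-5.1, 0.2, 2.5]
gripper_width: 26.1
gripper_force: 30.0
```

>>> {"api": "apply_moves", "payload": {"commands": [[[0,0,0],0],[[0,0,0],0],[[0,0,0],0],[[0,0,0],0],[[0,0,0],0]]}}

```text
time_s: 18.48
eef_pos: [519.9, -68.2, 177.4]
tool_rot: [3.142, -0.001, 3.095]
contact_force: [-5.6, -0.4, 3.9]
gripper_width: 25.8
gripper_force: 30.0
```

>>> {"api": "apply_moves", "payload": {"commands": [[[1.1,0,-1.7],0],[[3.3,0,-5],0],[[3.3,0,-9],0],[[3.3,0,-9],0]], "fingers": 0.46}}

```text
time_s: 18.98
eef_pos: [490.3, -66.6, 270.4]
tool_rot: [3.141, 0.01, 3.096]
contact_force: [0.2, 0.4, -3.0]
gripper_width: 26.1
gripper_force: 30.0
```

```bash
python3 -c "
from h import *
plan(415,-310,230,3.096)"
```

```text
shift [  6.44 -24.66   3.96] turn -0.0 | t 18.98 pos [490.3 -66.6 270.4] rot [3.141 0.01  3.096] F [ 0.2  0.4 -3. ] w 26.1
```

>>> {"api": "apply_moves", "payload": {"commands": [[[6.2,-24.7,2],0],[[6.2,-24.7,4],0],[[6.2,-24.7,4],0],[[6.2,-24.7,4],0],[[6.2,-24.7,4],0]]}}

```text
time_s: 19.6
eef_pos: [411.1, -315.0, 225.5]
tool_rot: [-3.139, -0.003, 3.087]
contact_force: [0.7, -0.2, -3.5]
gripper_width: 25.8
gripper_force: 30.0
```

>>> {"api": "apply_moves", "payload": {"commands": [[[0,0,4],0],[[0,0,8],0],[[0,0,11],0],[[0,0,11],0]]}}

```text
time_s: 20.1
eef_pos: [412.8, -308.6, 114.7]
tool_rot: [3.139, -0.005, 3.097]
contact_force: [-0.6, -0.0, -2.9]
gripper_width: 25.8
gripper_force: 30.0
```

```bash
cat > look.py <<'E'
from h import *
from cell import viewer,robot
plan(437,-310,105,3.096)
v=[viewer.camera(n) for n in('side','scene')]
P=robot.read_state()['eef_pos']-[0,0,3];fit(P,3.098,v)
for n,c in zip('ab',v): pickle.dump(c,open(f'pics/last{n}.pkl','wb'))
E
python3 look.py
```

```text
shift [-2.42 -0.04  0.96] turn 0.0 | t 20.1 pos [ 412.8 -308.6  114.7] rot [ 3.139 -0.005  3.097] F [-0.6 -0.  -2.9] w 25.8
fit tilt,L [35.9 80.6] cost 35.3 obs [np.float64(84.0), np.float64(227.0)]
  single  single
```

>>> {"api": "apply_moves", "payload": {"commands": [[[0,0,0],0],[[0,0,0],0]], "fingers": 0.4045}}

```text
time_s: 20.45
eef_pos: [414.6, -310.9, 118.6]
tool_rot: [-3.141, 0.002, 3.095]
contact_force: [-0.7, 0.3, -2.3]
gripper_width: 26.3
gripper_force: 3.1
```

```bash
python3 look.py
```

```text
shift [-2.23  0.19  1.37] turn -0.0 | t 20.45 pos [ 414.6 -310.9  118.6] rot [-3.141e+00  2.000e-03  3.095e+00] F [-0.7  0.3 -2.3] w 26.3
fit tilt,L [36.9 80.4] cost 32.2 obs [np.float64(113.0), np.float64(229.0)]
  single  single
```

>>> {"api": "apply_moves", "payload": {"commands": [[[0,0,0],0],[[0,0,0],0]], "fingers": 0.404}}

```text
time_s: 20.8
eef_pos: [413.9, -310.6, 117.6]
tool_rot: [3.142, 0.0, 3.095]
contact_force: [1.2, -0.1, -2.5]
gripper_width: 25.9
gripper_force: 2.4
```

```bash
python3 look.py
```

```text
shift [-2.3   0.16  1.26] turn -0.0 | t 20.8 pos [ 413.9 -310.6  117.6] rot [3.142 0.    3.095] F [ 1.2 -0.1 -2.5] w 25.9
fit tilt,L [30.9 80.9] cost 27.2 obs [np.float64(86.0), np.float64(220.0)]
  single  single
```

>>> {"api": "apply_moves", "payload": {"commands": [[[0,0,0],0],[[0,0,0],0]], "fingers": 0.4037}}

```text
time_s: 21.15
eef_pos: [413.9, -310.5, 117.5]
tool_rot: [3.142, -0.0, 3.095]
contact_force: [-0.2, -0.0, -2.0]
gripper_width: 26.1
gripper_force: 1.9
```

```bash
python3 look.py
```

```text
shift [-2.31  0.16  1.25] turn -0.0 | t 21.15 pos [ 413.9 -310.5  117.5] rot [ 3.142 -0.     3.095] F [-0.2 -0.  -2. ] w 26.1
fit tilt,L [16.2 81.1] cost 48.0 obs [np.float64(52.0), np.float64(210.0)]
  single  single
```

>>> {"api": "apply_moves", "payload": {"commands": [[[0,0,0],0],[[0,0,0],0]], "fingers": 0.4035}}

```text
time_s: 21.5
eef_pos: [413.9, -310.5, 117.5]
tool_rot: [3.142, 0.0, 3.095]
contact_force: [-0.9, 0.3, -2.1]
gripper_width: 26.1
gripper_force: 1.6
```

```bash
python3 look.py
```

```text
shift [-2.31  0.16  1.25] turn -0.0 | t 21.5 pos [ 413.9 -310.5  117.5] rot [3.142 0.    3.095] F [-0.9  0.3 -2.1] w 26.1
fit tilt,L [12.1 83.5] cost 57.0 obs [np.float64(39.0), np.float64(213.0)]
  single  single
```

```bash
python3 -c "
from h import *
from scipy.optimize import least_squares
for n,cen in(('w1',(437,-310,15)),('scene0',(437,-310,15)),('w2',(437,-310,15)),('p0',(437,-310,15)),('p1',(437,-310,15))):
    c=load(n);h=cv2.cvtColor(c['color'],cv2.COLOR_RGB2HSV)
    m=cv2.inRange(h,(0,0,70),(179,60,235));u=proj(c,np.array(cen,float))
    k,l,st,ce=cv2.connectedComponentsWithStats(m)
    Y,X=np.mgrid[:384,:512];near=((X-u[0])**2+(Y-u[1])**2<25**2)&(l>0)
    if not near.any(): print(n,'none');continue
    i=np.bincount(l[near]).argmax();pts=cv2.convexHull(np.argwhere(l==i)[:,::-1].astype(np.int32))[:,0].astype(float)
    pts=np.array([p for p in pts if 3<p[0]<508 and 3<p[1]<380])
    W=[]
    for p in pts:
        o,r=ray(c,p);W.append((o+r*(15-o[2])/r[2])[:2])
    W=np.array(W);f=least_squares(lambda q:np.hypot(*(W-q).T)-49.5,[437,-310],loss='soft_l1')
    print(n,f.x.round(1),'area',st[i,4],np.round(np.abs(f.fun).mean(),2),len(W))
"
```

```text
w1 [ 437.3 -310.3] area 2836 0.55 31
scene0 [ 440.1 -312.1] area 666 1.09 18
w2 [ 441. -305.] area 4120 1.3 19
p0 [ 436.6 -315.1] area 473 3.7 18
p1 [ 440. -312.] area 1018 1.1 22
```

>>> {"api": "apply_moves", "payload": {"commands": [[[0,0,0],0],[[-1,0,0],0],[[-2.3,0,0],0],[[-2.3,0,0],0]], "fingers": 0.406}}

```text
time_s: 22.1
eef_pos: [438.8, -311.4, 117.5]
tool_rot: [-3.141, 0.001, 3.097]
contact_force: [0.6, -0.6, -2.9]
gripper_width: 26.2
gripper_force: 5.4
```

```bash
python3 look.py; python3 -c "
from h import *
a,b=load('lasta')['color'],load('lastb')['color']
m=np.hstack([cv2.resize(a[200:300,280:380],(400,400),interpolation=cv2.INTER_CUBIC),cv2.resize(b[230:330,110:210],(400,400),interpolation=cv2.INTER_CUBIC)])
cv2.imwrite('pics/m4.png',cv2.cvtColor(m,cv2.COLOR_RGB2BGR))"
```

```text
shift [0.18 0.14 1.25] turn 0.1 | t 22.1 pos [ 438.8 -311.4  117.5] rot [-3.141e+00  1.000e-03  3.097e+00] F [ 0.6 -0.6 -2.9] w 26.2
fit tilt,L [14.3 83.1] cost 37.0 obs [np.float64(95.0), np.float64(193.0)]
  single  single
```

View pics/m4.png

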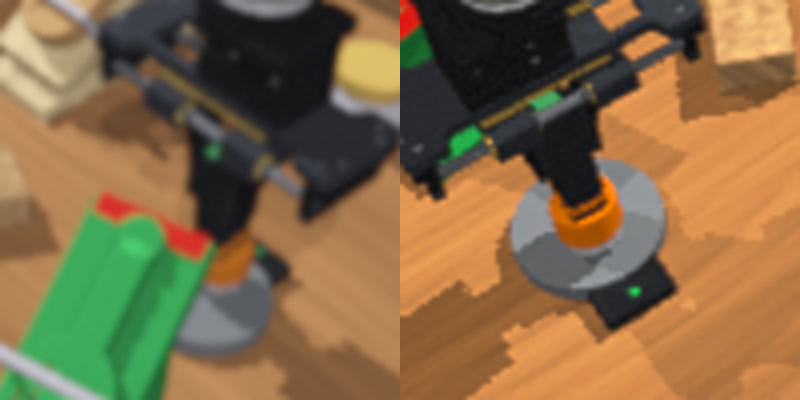

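>>> {"api": "apply_moves", "payload": {"commands": [[[1.2,0,0],0],[[2.4,0,0.5],0],[[2.4,0,0.9],0],[[2.4,0,0.9],0]]}}

```text
time_s: 22.7
eef_pos: [412.8, -310.7, 108.9]
tool_rot: [3.142, 0.0, 3.095]
contact_force: [-1.1, 1.3, 4.6]
gripper_width: 25.6
gripper_force: 5.4
```

>>> {"api": "apply_moves", "payload": {"commands": [[[0,0,0.1],0],[[0,0,0.2],0],[[0,0,0.3],0],[[0,0,0.3],0]], "fingers": 0.4045}}

```text
time_s: 23.2
eef_pos: [413.2, -310.7, 105.6]
tool_rot: [-3.141, 0.001, 3.095]
contact_force: [-0.4, 0.6, 5.4]
gripper_width: 26.2
gripper_force: 3.1
```

>>> {"api": "apply_moves", "payload": {"commands": [[[-0.6,0,0],0],[[-1.2,0,0],0],[[-1.8,0,0],0],[[-2.5,0,0],0],[[-2.5,0,0],0]]}}

```text
time_s: 23.82
eef_pos: [438.6, -311.7, 105.3]
tool_rot: [-3.141, 0.0, 3.096]
contact_force: [0.9, -1.4, 0.4]
gripper_width: 25.8
gripper_force: 3.3
```

```bash
python3 look.py; python3 -c "
from h import *
a,b=load('lasta')['color'],load('lastb')['color']
m=np.hstack([cv2.resize(a[200:300,280:380],(400,400),interpolation=cv2.INTER_CUBIC),cv2.resize(b[230:330,110:210],(400,400),interpolation=cv2.INTER_CUBIC)])
cv2.imwrite('pics/m5.png',cv2.cvtColor(m,cv2.COLOR_RGB2BGR))"
```

```text
shift [0.17 0.16 0.03] turn -0.0 | t 23.82 pos [ 438.6 -311.7  105.3] rot [-3.141  0.     3.096] F [ 0.9 -1.4  0.4] w 25.8
fit tilt,L [-4. 77.] cost 62.5 obs [np.float64(59.0), np.float64(144.0)]
  single  single
```

View pics/m5.png

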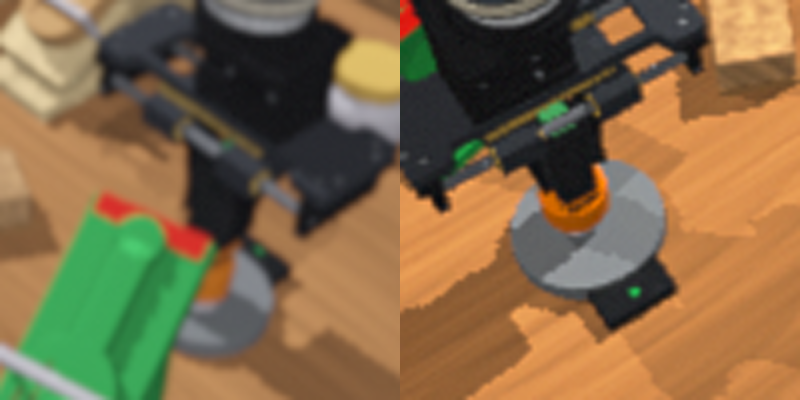

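>>> {"api": "apply_moves", "payload": {"commands": [[[0.1,0,0.1],0],[[0.2,0,0.2],0],[[0.2,0,0.3],0],[[0.2,0,0.3],0]], "fingers": 0.404}}

```text
time_s: 24.42
eef_pos: [435.6, -311.5, 102.6]
tool_rot: [3.141, -0.0, 3.095]
contact_force: [-1.6, -0.3, 3.5]
gripper_width: 25.8
gripper_force: 2.4
```

```bash
python3 look.py
```

```text
shift [-0.13  0.16 -0.24] turn -0.0 | t 24.43 pos [ 435.6 -311.5  102.6] rot [ 3.141 -0.     3.095] F [-1.6 -0.3  3.5] w 25.8
fit tilt,L [-1.5 75.1] cost 62.4 obs [np.float64(56.0), np.float64(154.0)]
  single  single
```

>>> {"api": "apply_moves", "payload": {"commands": [[[0,0,0],0],[[0,0,0],0],[[-0.1,0,-0.6],0],[[-0.3,0,-0.6],0],[[-0.3,0,-0.6],0]], "fingers": 0.41}}

```text
time_s: 25.15
eef_pos: [438.9, -311.0, 108.1]
tool_rot: [3.141, -0.001, 3.096]
contact_force: [-0.2, 1.4, -2.3]
gripper_width: 26.0
gripper_force: 11.5
```

```bash
python3 look.py;  python3 -c "
from h import *
a,b=load('lasta')['color'],load('lastb')['color']
m=np.hstack([cv2.resize(a[200:300,280:380],(400,400),interpolation=cv2.INTER_CUBIC),cv2.resize(b[230:330,110:210],(400,400),interpolation=cv2.INTER_CUBIC)])
cv2.imwrite('pics/m6.png',cv2.cvtColor(m,cv2.COLOR_RGB2BGR))"
```

```text
shift [0.19 0.09 0.31] turn -0.0 | t 25.15 pos [ 438.9 -311.   108.1] rot [ 3.141e+00 -1.000e-03  3.096e+00] F [-0.2  1.4 -2.3] w 26.0
fit tilt,L [-0.3 72.8] cost 63.5 obs [np.float64(61.0), np.float64(155.0)]
  single  single
```

View pics/m6.png

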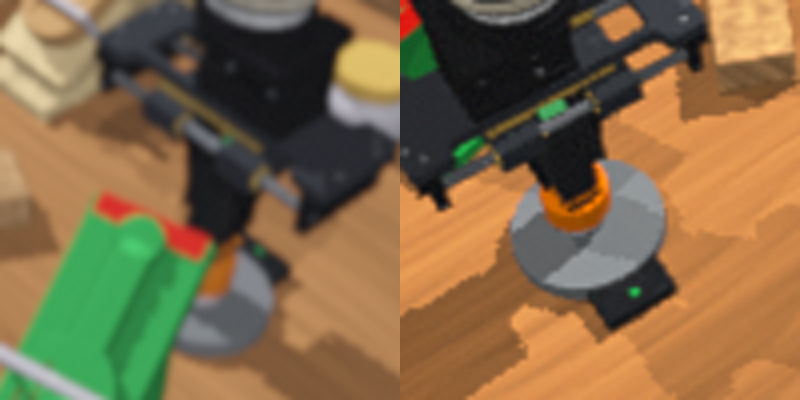

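```bash
python3 -c "
from h import *
from scipy.optimize import minimize
c=load('lastb');P=np.array([438.9,-311,105.1])
h=cv2.cvtColor(c['color'],cv2.COLOR_RGB2HSV).astype(int)
m=((h[...,0]>=4)&(h[...,0]<=18)&(h[...,1]>=165)&(h[...,2]>70)).astype(np.uint8)
u=proj(c,P-[0,0,65]);Y,X=np.mgrid[:384,:512];m[(X-u[0])**2+(Y-u[1])**2>22**2]=0
k,l,st,ce=cv2.connectedComponentsWithStats(m);i=1+np.argmax(st[1:,4]);o=cv2.GaussianBlur((l==i).astype(float),(0,0),1.2);print(st[i],ce[i])
for th in(-4,0,4):
  f=lambda p:((cv2.GaussianBlur(synth(c,P+[p[0],p[1],0],3.096,th,87),(0,0),1.2)-o)**2).sum()
  r=minimize(f,[0,0],method='Nelder-Mead',options=dict(initial_simplex=[[0,0],[4,0],[0,4]]))
  print(th,r.x,r.fun,'base',(P[:2]+r.x+[np.sin(np.radians(th))*87,0]).round(1))
"
```

```text
[145 271  17  17 155] [154.09032258 280.77419355]
-4 [-8.21641541  1.12915802] 14.315545321153445 base [ 424.6 -309.9]
0 [-12.22388172   1.13298202] 11.22003100400206 base [ 426.7 -309.9]
4 [-15.72119141   1.3692627 ] 9.986373965219556 base [ 429.2 -309.6]
```

>>> {"api": "apply_moves", "payload": {"commands": [[[-0.5,0,0],0],[[-0.9,0,0.0],0],[[-0.9,0,0.3],0],[[-0.9,0,0.5],0],[[-0.9,0,0.5],0]]}}

```text
time_s: 25.88
eef_pos: [448.0, -312.1, 103.8]
tool_rot: [3.141, 0.0, 3.095]
contact_force: [-0.6, 1.2, 2.2]
gripper_width: 25.7
gripper_force: 11.6
```

>>> {"api": "apply_moves", "payload": {"commands": [[[0,0,0.1],0],[[0,0,0.2],0],[[0,0,0.2],0]], "fingers": 0.404}}

```text
time_s: 26.25
eef_pos: [447.8, -312.1, 101.6]
tool_rot: [3.141, 0.0, 3.095]
contact_force: [-1.1, 0.7, 3.5]
gripper_width: 25.9
gripper_force: 2.5
```

>>> {"api": "apply_moves", "payload": {"commands": [[[0,0,-0.1],0],[[0,0,-0.1],0],[[0,0,-0.1],0]], "fingers": 0.395}}

```text
time_s: 26.62
eef_pos: [447.7, -312.2, 102.3]
tool_rot: [-3.142, -0.0, 3.095]
contact_force: [-0.1, -0.1, 0.5]
gripper_width: 26.4
gripper_force: 0.0
```

>>> {"api": "apply_moves", "payload": {"commands": [[[0,0,0],0],[[0,0,0],0],[[0,0,0],0],[[0,0,0],0]], "fingers": 0.1}}

```text
time_s: 27.12
eef_pos: [447.8, -312.1, 102.5]
tool_rot: [3.141, -0.0, 3.095]
contact_force: [-0.2, -0.0, -0.3]
gripper_width: 39.1
gripper_force: 0.0
```

```bash
cat > base.py <<'E'
from h import *
from cell import viewer,robot
from scipy.optimize import minimize
c=viewer.camera('scene');pickle.dump(c,open('pics/lastb.pkl','wb'))
P=np.array([438.9,-311,101.])
h=cv2.cvtColor(c['color'],cv2.COLOR_RGB2HSV).astype(int)
m=((h[...,0]>=4)&(h[...,0]<=18)&(h[...,1]>=165)&(h[...,2]>70)).astype(np.uint8)
u=proj(c,P-[0,0,63]);Y,X=np.mgrid[:384,:512];m[(X-u[0])**2+(Y-u[1])**2>22**2]=0
k,l,st,ce=cv2.connectedComponentsWithStats(m);i=1+np.argmax(st[1:,4]);o=cv2.GaussianBlur((l==i).astype(float),(0,0),1.2);print(st[i],ce[i])
f=lambda p:((cv2.GaussianBlur(synth(c,P+[p[0],p[1],0],3.096,0,86),(0,0),1.2)-o)**2).sum()
r=minimize(f,[0,0],method='Nelder-Mead',options=dict(initial_simplex=[[0,0],[4,0],[0,4]]))
print('base',P[:2]+r.x,r.fun)
E
python3 base.py; python3 -c "
from h import *
c=load('scene0');pickle.dump(c,open('pics/x.pkl','wb'))"; sed 's/viewer.camera(.scene.)/load("x")/; s/lastb/junk/' base.py | python3 -
```

```text
[147 273  17  18 175] [155.45142857 283.42285714]
base [ 433.75094357 -310.95733833] 16.798731358689658
[149 275  18  17 176] [158.3125     284.52840909]
base [ 441.7671875  -305.39453125] 16.897050645948053
```

>>> {"api": "apply_moves", "payload": {"commands": [[[0,0,0],0],[[0,0,0],0],[[0,0,-2],0],[[0,0,-6],0],[[0,0,-11],0]], "fingers": -0.6}}

```text
time_s: 27.8
eef_pos: [447.2, -311.7, 212.9]
tool_rot: [3.141, -0.002, 3.095]
contact_force: [1.5, -0.4, 0.2]
gripper_width: 68.9
gripper_force: 0.0
```

>>> {"api": "apply_moves", "payload": {"commands": [[[-3,0,-5],0],[[-8,0,-8],0],[[-8,0,-8],0],[[-8,0,-8],0]]}}

```text
time_s: 28.3
eef_pos: [526.8, -315.7, 291.6]
tool_rot: [3.141, -0.002, 3.095]
contact_force: [-0.4, -0.7, -0.1]
gripper_width: 69.5
gripper_force: 0.0
```

```bash
python3 base.py; python3 -c "
from h import *
from cell import viewer
w=viewer.camera('wrist');s=viewer.camera('scene')
pickle.dump(w,open('pics/w9.pkl','wb'))
f=lambda i:cv2.resize(i,(400,300),interpolation=cv2.INTER_CUBIC)
d=viewer.camera('side')['color']
a=np.vstack([np.hstack([f(w['color']),f(s['color'][230:320,90:210])]),np.hstack([f(d[130:310,240:480]),f(s['color'][180:330,100:300])])])
cv2.imwrite('pics/f.png',cv2.cvtColor(a,cv2.COLOR_RGB2BGR))"
```

```text
[146 274  18  17 173] [155.37572254 283.52601156]
base [ 434.57638445 -310.71147823] 13.150959597004114
```

View pics/f.png

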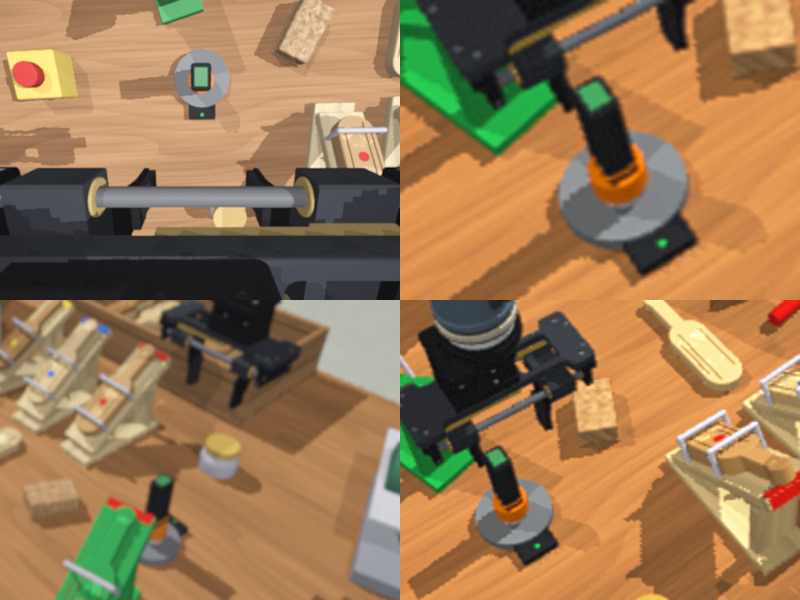

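The pictures show the probe upright on the dock, with its handle top at wrist-view (201,76) and the dock centred near (202,80). The gripper is clear and nothing else has moved, so I'm handing in.

```bash
python3 -c "
from cell import job
print(job.hand_in())"
```

```text
the job is handed in; nothing more can be done
None
```

I took the reading on the red-dot blank, with the puck flat within about 2° at about 7.6 N (roughly half way in) and held for nearly 3 s. I then stood the probe upright within a few mm of the dock's centre, let go and handed in at about 28 s; on the way in, the probe briefly bumped something at about 8 N, probably the upper end of the red-dot bed or blank, with no visible shift.

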